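# Pull the round button cap off the tester

### The arm

A 7-joint arm with a two-finger parallel gripper is mounted at the origin on the work surface. World frame = base frame: x ahead of the robot, y to its left, z up, the work surface at z = 0. Lengths are in m, angles in rad, forces in N, time in s.
With the tool pointing down it reaches from about 0.4 to 0.9 m from the base axis. Payload 5.5 kg.
Tool frame: the origin (TCP) lies midway between the tips of the shut fingers; the grasp point (between the pads) lies 19 mm behind it (manip.grip_depth is the distance from the TCP to the grasp point, in m); z points along the fingers, y is the line along which they close (so a half turn about z gives the same grasp; the last joint's range is limited). The gripper opens to 92 mm and grips with 3 to 60 N. Pads are 19 mm wide; open, the fingers measure 130 mm over their backs; the gripper's body (75 mm by 190 mm) begins 47 mm behind the grasp point.
Start: joints at [1.598, 0.501, -0.427, 1.55, 0.221, 1.138, -0.21], TCP at [0.152, -0.632, 0.227] pointing down, gripper open.
Joint ranges: [-2.88, 2.88], [-0.31, 2.03], [-1.54, 1.56], [0.2, 2.42], [-1.41, 4.55], [0.19, 2.02], [-2.57, 2.57]. Speed limits (rad/s): [2.57, 2.57, 3.14, 3.14, 3.14, 3.14, 3.14].

### API

Orientations are given as a unit quaternion [x, y, z, w].
In Python, from bench import manip, effector, viewer gives the robot as it stands. Calls block until the motion is done:
- manip.move_pose(position, orientation): joint-space move of the TCP to a pose.
- manip.servo_line(position, ori=None, vel=0.15): straight line of the TCP; ori=None keeps the orientation; vel is the mean speed in m/s.
- manip.movej(angles): joint-space move.
- effector.open_jaws() and effector.close(f_grip=None): open the fingers fully, or close them until they stop; f_grip is the grip in N (None keeps the last).
- manip.sleep(seconds).
- manip.solve_ik(position, orientation): joint angles nearest the present ones, or None.
- viewer.get_image(name): name is "scene" or "top" or "wrist"; returns the picture (420x560x3 uint8, red, green, blue); there is no depth.
- viewer.get_calibration(name): a dict with "vfov" (degrees; the focal length in pixels is half the picture's height over the tangent of half this angle, whatever the lens; pixels are square), "cx", "cy" (the principal point, pixels), "eye" and "attitude" of the camera in the world. Camera axes: x right, y down, z forward; pixel columns grow to the right and rows downward; lengths in m; the calibration is good to about 2 mm. The wrist camera is an equidistant fisheye: a pixel r from the principal point sees the ray r / f radians off the axis. A picture is of the moment at which its call begins: read the wrist's pose just before it. get_calibration takes no time and is no camera call; for the wrist camera it gives the pose at the moment of the call.
A pose or a line that the arm cannot do raises manip.PlanningError and nothing moves.
- manip.hand_in(): hands the job in; it is judged then, once.
Readings, each from a call of its own:
- manip.current_clock(): time.
- manip.current_q(): joint angles.
- manip.current_joint_velocities(): joint speeds.
- manip.current_tau(): joint torques, N m.
- manip.current_tool_pos(): TCP position.
- manip.current_tcp_rot(): TCP orientation.
- manip.current_force(): force on the tool from outside, world axes, zero at the start.
- manip.current_wrist_torque(): the same for the moment, N m.
- manip.current_finger_gap(): finger opening in m.
- manip.current_gripper_force(): force on a finger pad.
Only numpy, scipy, OpenCV 4.12 (cv2) and the standard library are available. Lean on these libraries where they do the work, as an engineer would, in place of code of your own. Each camera call takes 0.05 s, during which the arm holds its last target. There are 200 camera calls.

### The job

Pull the round-headed button cap off the tester with the cap puller that stands in the tray: slide the puller's hooks in under the cap's head, open end first, until you feel its back stop rest lightly against the head, then pull steadily straight up until the cap pops off. Carry the cap in the puller to the tray's wide bay, set it down upright on the bay's floor, draw the puller straight back off it and leave the puller standing in the same bay, clear of the cap. Be gentle: never force the cap or press hard on the tester, do not touch the cap with the fingers, and leave the two square caps on the tester and the pulled caps in the narrow bay where they are.

Things in the scene. Friction and masses are not known exactly. Their poses are not given: they have to be found in the camera images.
- puller: Aluminium cap puller with an upright rubber grip, about 150 g, standing in the tray's wide bay. Origin on its underside, below the grip; z up, x towards its open end. Two side plates: inner faces y = +-20 mm, outer +-24, x -22 to +22, 32 mm high, bridged above (underside z 26, top z 32 mm). A cap enters at the +x end; seated, its origin is at y = 0, x = 0 to +10 mm (see stop).
- hooks (a point): On the puller, midway between its two hooks, level with their upper faces: puller's (0, 0, 5) mm, puller's axes. The hooks are inward ledges along the foot of the side plates, z 0 to 5 mm, x -22 to +22 mm, 25 mm clear between them: a cap's neck passes between, its head rides above.
- stop (a point): On the puller, (-18, 0, 16) mm, puller's axes: rearmost place of the back stop's face. The stop is a steel wall between the side plates, z 5 to 25 mm, 4 mm thick, clamped 0 to 10 mm forward (+x) of here; the setting changes and is not measured, so feel for it. Rest it on the cap with about 1.5 to 6 N before pulling; over 9 N harms the stem.
- grip (a point): On the puller, point to grip: puller's (0, 0, 62) mm, puller's axes. The grip is a rubber block 28 mm (x) by 16 mm (y: squeeze across this), z 32 to 87 mm of the puller.
- cap: The cap to pull: the only round head (36 mm across) on the tester, black plastic, 25 g; hollow square neck 22 x 22 x 10 mm under a head 12 mm thick (22 mm high in all); origin: centre of the neck's underside, z up. At first its neck stands on the tester's top, on any of the stems.
- rim (a point): On the round cap, centre of its head's underside, (0, 0, 10) mm of the cap, cap's axes. The hooks go under here. Hidden sprung nubs hold the cap on its stem: 9 to 18 N straight up frees it after about 3 mm of rise, then 4 mm of drag; more if pulled fast. It plays 1 mm sideways on the stem. Over 24 N of pull damages it.
- key_a: One of two square-headed caps (head 32 x 32 mm) on the tester, black plastic; hollow square neck 22 x 22 x 10 mm under a head 12 mm thick (22 mm high in all); origin: centre of the neck's underside, z up. Stays where it is.
- key_b: The other square-headed cap on the tester, same as key_a. Stays where it is.
- tester: Grey plastic console, fixed, 130 (x) x 270 (y) x 45 mm high; origin under its centre, z up, front at -x. Three stems 9 mm high at x = 0, y = -80, 0, +80 mm on its flat top (z = 45 mm); which cap sits on which changes. The top and the space before it are free in front of the caps (x below -20 mm). Press on it with less than 24 N.
- tray: Light grey plastic tray, fixed, 160 (x) x 170 (y) mm, rim 14 mm high, walls 4 mm, floor 4 mm thick; origin under its centre, z up. A wall along x at y = -34 mm parts the narrow bay (at -y, holding two pulled caps) from the wide bay (152 x 113 mm inside).
- bay (a point): Centre of the wide bay's floor surface, axes as the tray's; the bay's floor reaches 76 mm either way in x, 56 mm in y.
- old_a: Pulled square-headed cap, 22 mm high, in the tray's narrow bay; bystander.
- old_b: Pulled round-headed cap, 22 mm high, in the tray's narrow bay (not the one to pull); bystander.
Not all that is in view belongs to the job. Leave any yellow look-alike of the tray alone.

How it is judged:
On the way, in this order (a step that is already met when the one before it is completed fails the run):
1. the puller is slid home: hooks under the round cap's head, the back stop lightly against it, the cap still down on its stem (x of cap in the frame of puller between -0.003 and 0.013 m and y of cap in the frame of puller between -0.004 and 0.004 m and z of cap in the frame of puller between -0.006 and 0.002 m and z of cap in the frame of tester below 0.047 m and contact force between stopper_c0 and cap above 1 N), for 0.15 s.
2. the round cap has been lifted clear of its stem, in the puller (z of cap in the frame of tester above 0.065 m and x of cap in the frame of puller between -0.004 and 0.018 m and y of cap in the frame of puller between -0.006 and 0.006 m and contact force between puller and cap above 0.05 N), for 0.1 s.
3. the cap has been set on the floor of the tray's wide bay while still in the puller (x of cap in the frame of bay between -0.062 and 0.062 m and y of cap in the frame of bay between -0.043 and 0.043 m and z of cap in the frame of bay between -0.003 and 0.003 m and angle between cap's own z axis and vertical below 0.12 rad and x of cap in the frame of puller between -0.004 and 0.018 m and y of cap in the frame of puller between -0.006 and 0.006 m), for 0.1 s.
At the end, for the whole second after the job is handed in: The round cap stands upright (within 7 degrees) on the floor of the tray's wide bay, the puller stands upright (within 6 degrees) on the same floor, drawn off the cap (origins over 40 mm apart, not touching), both at rest and released (x of cap in the frame of bay between -0.062 and 0.062 m and y of cap in the frame of bay between -0.043 and 0.043 m and z of cap in the frame of bay between -0.003 and 0.003 m and angle between cap's own z axis and vertical below 0.12 rad and x of puller in the frame of bay between -0.076 and 0.076 m and y of puller in the frame of bay between -0.058 and 0.058 m and z of puller in the frame of bay between -0.003 and 0.003 m and angle between puller's own z axis and vertical below 0.1 rad and horizontal distance between cap and puller above 0.04 m and contact force between puller and cap below 0.05 N and linear speed of each of cap, puller below 0.02 m/s).
It fails at once if the back stop was pushed against the round cap with over 9 N, or the puller pulled it or pressed on the tester with over 24 N (contact force between stopper_c0 and cap above 9 N or contact force between puller and cap above 24 N or contact force between puller and tester above 24 N).
It fails at once if the fingers touched the round cap (contact force between the fingers and cap above 0.3 N).
It fails at once if the round cap was tipped over (past 35 degrees) (angle between cap's own z axis and vertical above 0.6 rad).
It fails at once if a square cap on the tester was shifted by over 3 mm (distance of any of key_a, key_b from where it was at the start of the episode above 0.003 m).
It fails at once if a cap in the narrow bay was shifted by over 15 mm (distance of any of old_a, old_b from where it was at the start of the episode above 0.015 m).
It also fails if it takes over 67 s, if anything falls off the work surface, if the arm or the gripper's body presses on something with over 40 N, if the wrist force passes 120 N, or if a joint passes its speed limit or range.

## Working session

There is one attempt and no reset: what is moved stays moved. The work goes in short steps, each a Python script; the robot and the scene stay as the last script left them, time stands still between calls to the robot, and variables do not carry over. Pictures are saved under pics/ and viewed, at most 10 in all, crops included, and the job is handed in when it is done.

```bash
mkdir -p pics; ls
python3 - <<'E'
from bench import manip, effector, viewer
import cv2
for n in("scene","top","wrist"):
    c=viewer.get_calibration(n); print(n,c)
    cv2.imwrite(f"pics/{n}0.png",viewer.get_image(n)[:,:,::-1])
print(manip.current_tcp_rot(),manip.current_clock(),manip.current_force(),manip.current_finger_gap())
E
```

```text
pics
scene {'vfov': 47.08904374900506, 'cx': 278.524220567105, 'cy': 205.52387885330347, 'eye': array([1.2001662 , 0.28649315, 0.79580731]), 'attitude': array([ 0.5105263 ,  0.75488521, -0.34225812, -0.22884624])}
top {'vfov': 57.981865528375664, 'cx': 282.0504542689791, 'cy': 208.548302320616, 'eye': array([ 0.41207182, -0.02297428,  0.73365266]), 'attitude': array([-0.69678277,  0.71657904, -0.00783636,  0.03077078])}
wrist {'vfov': 65.70646984690485, 'cx': 281.1909857929816, 'cy': 208.88496870030804, 'eye': array([ 0.22748505, -0.61348802,  0.3834139 ]), 'attitude': array([ 0.77694646, -0.61253349, -0.09107281,  0.11341374])}
[ 9.93055282e-01  1.17646400e-01 -3.73241111e-05 -7.28262756e-04] 0.15 [-0.29221532 -0.14712574  0.0768444 ] 0.09186761817420144
```

View pics/top0.png

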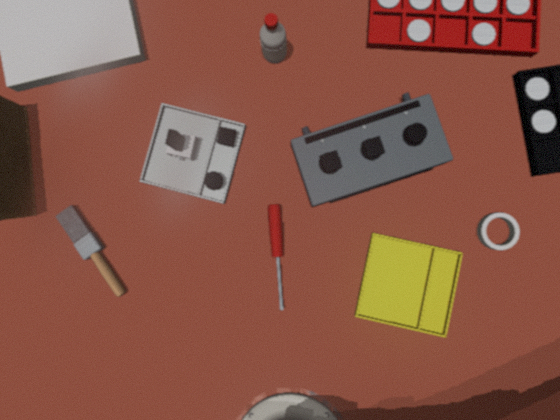

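View pics/scene0.png

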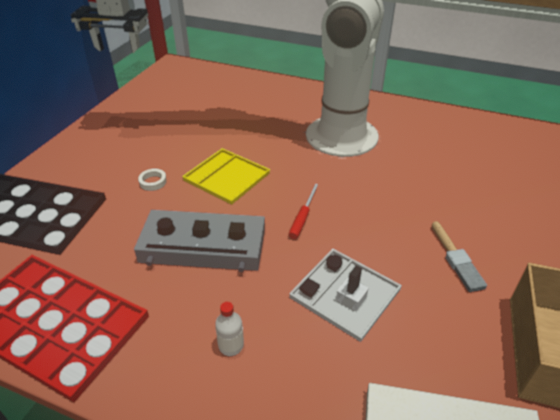

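Top view: the grey tester is at about (370,150), its caps at (330,161), (372,147) and (415,133). The tray is at (193,153), with the puller at about (180,145). The scene view shows the same layout from the far side. I'll zoom in on both.

Run:
```python
import cv2,numpy as np
t=cv2.imread("pics/top0.png");s=cv2.imread("pics/scene0.png")
z=lambda i,x,y,w,h:cv2.resize(i[y:y+h,x:x+w],(400,300),interpolation=cv2.INTER_CUBIC)
a=z(t,300,100,140,105);b=z(t,137,98,112,84+0)
c=z(s,135,195,140,105);d=z(s,285,240,120,90)
m=np.vstack([np.hstack([a,b]),np.hstack([c,d])])
m=np.clip(m.astype(float)*1.5,0,255).astype(np.uint8)
cv2.imwrite("pics/zoom.png",m)
```

```text
(no output)
```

View pics/zoom.png

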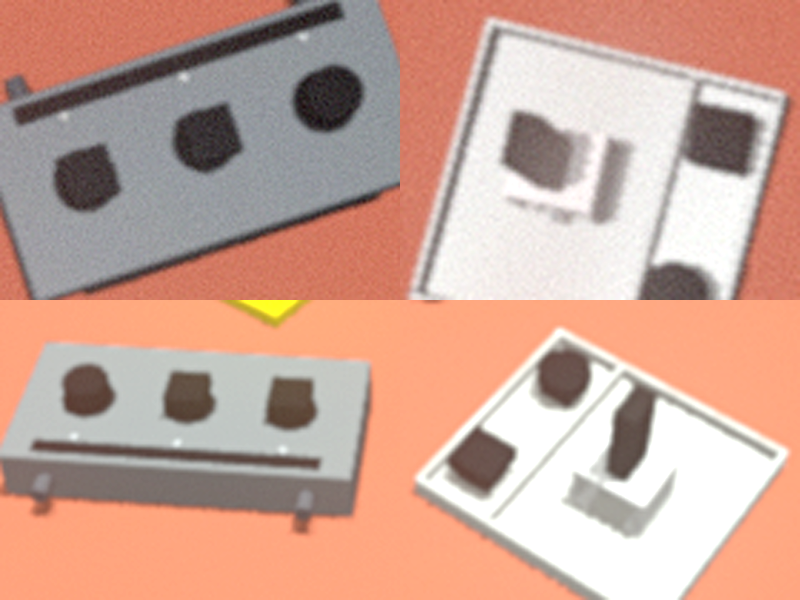

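Zoomed views: the round cap is the right-hand one in the top view (415,133), at the tester's y = -80 stem. The puller stands in the wide bay. I'll move in for close wrist views of the cap and the puller.

```bash
cat > h.py <<'E'
from bench import manip, effector, viewer
import numpy as np, cv2
from scipy.spatial.transform import Rotation as R
def ray(c,p,fish=False):
    f=210/np.tan(np.radians(c["vfov"]/2)); d=(np.array(p,float)-[c["cx"],c["cy"]])/f
    if fish:
        th=np.hypot(*d); v=np.array([*(d/max(th,1e-9)*np.sin(th)),np.cos(th)])
    else: v=np.array([*d,1.]); v/=np.linalg.norm(v)
    return R.from_quat(c["attitude"]).apply(v)
def onz(c,p,z,fish=False):
    v=ray(c,p,fish); return c["eye"]+v*(z-c["eye"][2])/v[2]
def pix(c,P,fish=False):
    f=210/np.tan(np.radians(c["vfov"]/2)); v=R.from_quat(c["attitude"]).inv().apply(np.array(P)-c["eye"])
    if not fish: return v[:2]/v[2]*f+[c["cx"],c["cy"]]
    r=np.hypot(v[0],v[1]); return v[:2]/r*np.arctan2(r,v[2])*f+[c["cx"],c["cy"]]
def down(yaw):  # tool y axis along world direction yaw-90deg.. tool x at yaw
    return (R.from_euler('z',yaw)*R.from_quat([1,0,0,0])).as_quat()
def snap(n,name):
    c=viewer.get_calibration(name); i=viewer.get_image(name); cv2.imwrite(f"pics/{n}.png",i[:,:,::-1]); np.save(f"pics/{n}.npy",c,allow_pickle=True); return c,i
E
python3 - <<'E'
from h import *
c=viewer.get_calibration("top")
cap=onz(c,(415,133),.06); c2=onz(c,(330,161),.06); pu=onz(c,(188,150),.03)
print(cap,c2,np.linalg.norm(cap-c2),pu)
y=np.arctan2(*(c2-cap)[[1,0]])-np.pi/2; print("tester yaw",y)
# camera offset in tool frame
w=viewer.get_calibration("wrist"); T=R.from_quat(manip.current_tcp_rot())
print("off",T.inv().apply(w["eye"]-manip.current_tool_pos()),(T.inv()*R.from_quat(w["attitude"])).as_matrix().round(2))
off=T.inv().apply(w["eye"]-manip.current_tool_pos())
for n,t,yaw,z in(("wcap",cap,0.3,.2),("wpul",pu,-.2,.2)):
    q=down(yaw); o=R.from_quat(q).apply(off); p=[t[0]-o[0],t[1]-o[1],z]
    if n=="wcap":p[0]-=.05
    try: manip.move_pose(p,q)
    except manip.PlanningError as e: print(n,e); continue
    manip.sleep(.2); snap(n,"wrist"); print(n,p,manip.current_tool_pos(),manip.current_clock())
a=cv2.imread("pics/wcap.png");b=cv2.imread("pics/wpul.png")
cv2.imwrite("pics/w2.png",cv2.resize(np.hstack([a[:,80:480],b[:,80:480]]),None,fx=1,fy=1))
E
```

```text
[ 0.57695871 -0.24188317  0.06      ] [ 0.53173569 -0.08955074  0.06      ] 0.15890340177950565 [0.56689783 0.1742879  0.03      ]
tester yaw 0.28858336014045727
off [ 7.79060943e-02 -1.18580218e-05 -1.57619264e-01] [[-0.   -0.96 -0.29]
 [ 1.   -0.   -0.  ]
 [ 0.   -0.29  0.96]]
wcap [np.float64(0.45253568306357933), np.float64(-0.26491731918900496), 0.2] [ 0.45225224 -0.26568286  0.19993886] 2.1333
wpul [np.float64(0.4905423126834608), np.float64(0.18975382547109196), 0.2] [0.49084763 0.1889355  0.19992937] 4.0583
```

View pics/w2.png

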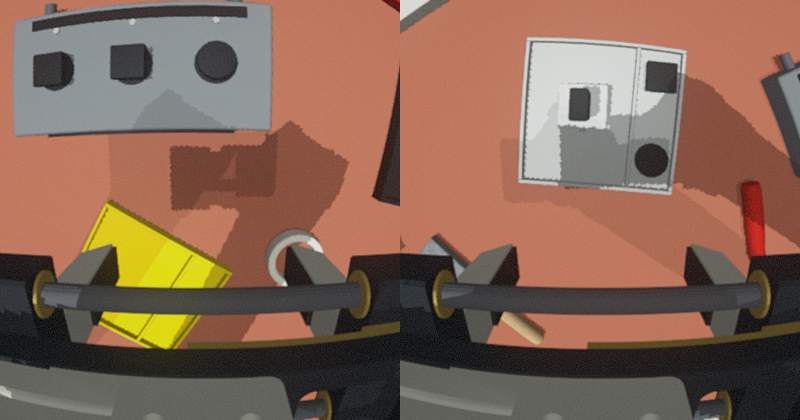

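The wrist views are clear. Left half: the round cap is at about (215,62), and the square caps are at (50,70) and (130,62). Right half: the puller's grip is at about (580,105), with its long side along the tray's x. I still need to know which end is open, so I'll take crops and a lower wrist view from ahead of and behind the puller.

Run:
```python
from h import *
# oblique views: camera looks tilted; place TCP so camera sees puller's -x end from behind (low)
P=np.array([.567,.174,.03]); ims=[]
off=np.array([.0779,0,-.1576])
q=down(-.2)*1; 
Rt=R.from_quat(down(-.2))
# camera 0.17 behind (robot side) of puller, lower
eye=P+R.from_euler('z',-.2).apply([-.15,0,.20]); ok=False
for tilt in(0.5,.35,.2,0):
    Rt=R.from_euler('z',-.2)*R.from_euler('y',-tilt)*R.from_quat([1,0,0,0])
    p=eye-Rt.apply(off); 
    if p[2]<.06: p[2]=.06
    if manip.solve_ik(p,Rt.as_quat()) is None: continue
    try: manip.move_pose(p,Rt.as_quat())
    except manip.PlanningError as e: print(e); continue
    manip.sleep(.2); c,i=snap("obl","wrist"); print(tilt,p,pix(c,P,True),manip.current_clock()); ok=True; break
z=lambda i,u,v,w,h:cv2.resize(i[v:v+h,u:u+w],(400,300),interpolation=cv2.INTER_CUBIC)
s=cv2.imread("pics/scene0.png"); w=cv2.imread("pics/wpul.png"); 
A=z(s,325,260,56,42); B=z(w,230,70,72,54); C=np.zeros_like(A);D=C
if ok:
    o=cv2.imread("pics/obl.png"); u,v=pix(c,P,True).astype(int); C=z(o,max(u-60,0),max(v-45,0),120,90); D=cv2.resize(o,(400,300))
cv2.imwrite("pics/m2.png",np.vstack([np.hstack([A,B]),np.hstack([C,D])]))
```

```text
0.5 [0.4270404  0.20237122 0.06      ] [281.2261625   71.37370104] 8.35
```

View pics/m2.png

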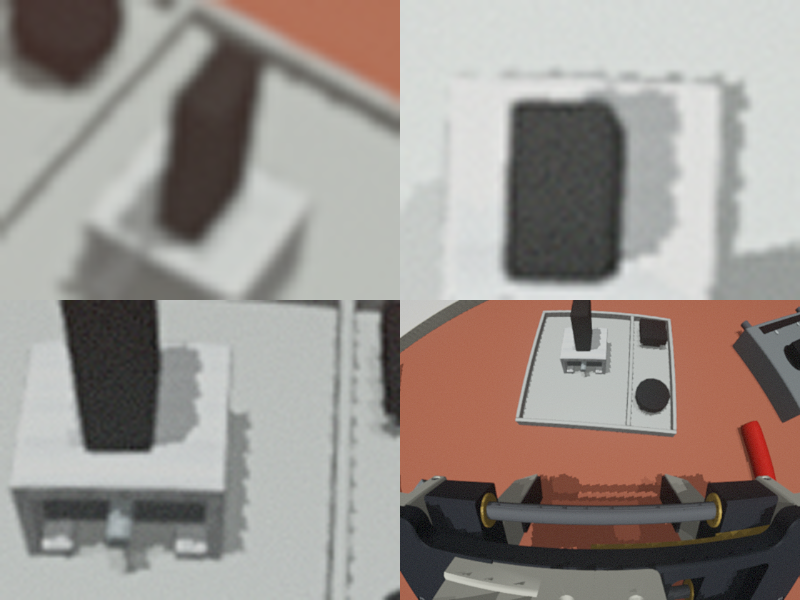

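Lower left: seen from the robot side, the puller shows a screw stub in the middle of the wall, which should be the clamped stop. That makes this the rear (-x), so the puller's +x would be the tray's +x. I'll confirm with the scene camera once it is lifted. Next come the metric measurements.

```bash
cat >> h.py <<'E'
def blob(mask,near=None,kern=3):
    m=cv2.morphologyEx(mask.astype(np.uint8)*255,cv2.MORPH_OPEN,np.ones((kern,kern)))
    cs,_=cv2.findContours(m,cv2.RETR_EXTERNAL,cv2.CHAIN_APPROX_NONE)
    if near is None: return max(cs,key=cv2.contourArea)
    cs=[k for k in cs if cv2.contourArea(k)>60]
    return max(cs,key=lambda k:cv2.pointPolygonTest(k,tuple(map(float,near)),True))
def wrect(c,k,z,fish):
    P=np.array([onz(c,p,z,fish)[:2] for p in k[:,0,:]])
    (x,y),(w,h),a=cv2.minAreaRect((P*1000).astype(np.float32)); return np.array([x,y])/1000,(round(w,1),round(h,1)),a
E
python3 - <<'E'
from h import *
L=lambda n:(np.load(f"pics/{n}.npy",allow_pickle=True).item(),cv2.imread(f"pics/{n}.png").astype(int))
for n,f,pt,pc,pg,pb in(("wcap",1,(210,100),(295,62),0,0),("top0",0,(370,180),(415,133),0,0)):
    if f: c,i=L(n)
    else: c,i=viewer.get_calibration("top"),cv2.imread("pics/top0.png").astype(int)
    b,g,r=i[...,0],i[...,1],i[...,2]
    k=blob(b>r-15,pt,9); print(n,"tester",wrect(c,k,.045,f))
    for p in [pc]+([(210,62),(130,70)] if f else [(372,147),(330,161)]):
        k=blob((r<62),p); print(" cap",cv2.boundingRect(k),wrect(c,k,.061,f))
c,i=L("wpul"); b,g,r=i[...,0],i[...,1],i[...,2]
k=blob(r-b<35,(240,150),5); print("tray",wrect(c,k,.014,1))
k=blob(r<110,(260,105),5);print("grip",cv2.boundingRect(k),wrect(c,k,.091,1))
for t in(215,225,235): 
    k=blob(cv2.morphologyEx(((g>t)).astype(np.uint8),cv2.MORPH_CLOSE,np.ones((3,3)))>0,(242,110),3);print("bridge",t,cv2.boundingRect(k),wrect(c,k,.036,1))
print(g[105,235:300:3])
E
```

```text
wcap tester (array([ 0.5590697 , -0.16365408]), (141.1, 266.6), 16.400943756103516)
 cap (278, 61, 39, 21) (array([ 0.56728766, -0.24682199]), (15.8, 35.4), 30.833375930786133)
 cap (191, 46, 13, 17) (array([ 0.56007684, -0.15227739]), (15.4, 11.5), 12.327583312988281)
 cap (114, 52, 40, 37) (array([ 0.53191742, -0.0924658 ]), (35.8, 43.2), 16.23794174194336)
top0 tester (array([ 0.55390295, -0.16492484]), (136.6, 268.3), 16.823991775512695)
 cap (403, 123, 24, 23) (array([ 0.57497192, -0.24059282]), (40.4, 39.7), 87.46651458740234)
 cap (361, 137, 23, 23) (array([ 0.55120947, -0.16395798]), (37.9, 39.4), 13.324494361877441)
 cap (319, 151, 22, 23) (array([ 0.52917657, -0.08860316]), (36.6, 37.1), 12.331135749816895)
tray (array([0.5670946 , 0.17418921]), (169.9, 159.8), 73.69123840332031)
grip (249, 89, 22, 32) (array([0.57858636, 0.18884164]), (16.6, 25.8), 75.05062103271484)
bridge 215 (208, 45, 106, 94) (array([0.59252765, 0.1896053 ]), (99.4, 95.9), 74.10601043701172)Traceback (most recent call last):
  File "<stdin>", line 14, in <module>
  File "h.py", line 25, in blob
    return max(cs,key=lambda k:cv2.pointPolygonTest(k,tuple(map(float,near)),True))
ValueError: max() iterable argument is empty
```

Run:
```python
from h import *
g=np.array([.5786,.1888]); yaw=-.268
manip.move_pose([*g,.15],down(yaw)); manip.servo_line([*g,.047],vel=.1)
effector.close(50); manip.sleep(.2)
tp=manip.current_tool_pos(); print("gap",manip.current_finger_gap(),tp,manip.current_force(),manip.current_gripper_force())
manip.servo_line([*g,.133],vel=.1)
print(manip.current_force())
ty=.287; d=np.array([np.cos(ty),np.sin(ty)]); cap=np.array([.575,-.241])
p=cap-.075*d
manip.move_pose([*p,.135],down(ty)); manip.sleep(.3)
snap("pre","wrist"); snap("pres","scene"); print(manip.current_tool_pos(),manip.current_force(),manip.current_finger_gap(),manip.current_clock())
a=cv2.imread("pics/pre.png"); c=viewer.get_calibration("scene")
u,v=pix(c,[*p,.1]).astype(int); s=cv2.imread("pics/pres.png")[v-45:v+45,u-60:u+60]
cv2.imwrite("pics/m3.png",np.hstack([a[:,80:480],cv2.resize(s,(400,300),interpolation=cv2.INTER_CUBIC)[:, :] if 0 else cv2.copyMakeBorder(cv2.resize(s,(400,300),interpolation=cv2.INTER_CUBIC),0,120,0,0,cv2.BORDER_CONSTANT)]))
```

```text
gap 0.015719650049098775 [0.57857667 0.18889013 0.04691353] [-0.3280734  -0.09636104 -1.6736075 ] 49.987170696258545
[ 0.32414633  0.08521852 -2.37754901]
[ 0.50324283 -0.26191086  0.13496489] [-0.42507913  0.74986845 -2.57256181] 0.01554247285259665 17.1333
```

View pics/m3.png

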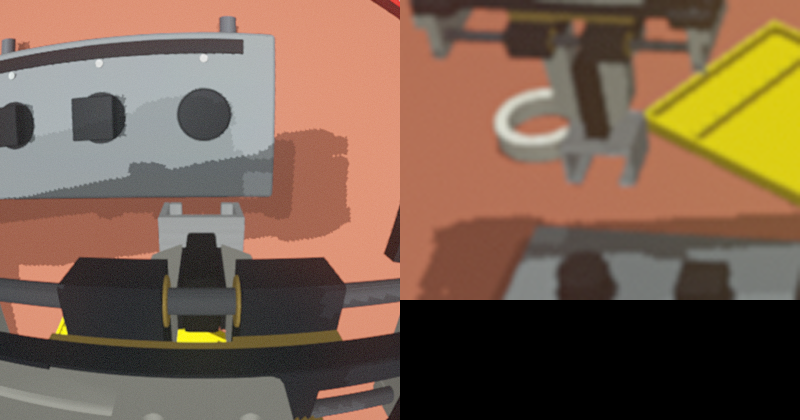

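The puller is held with its open end (hook tips at about (172,208) and (232,208)) facing the tester. The round cap is at about (203,115) in the left half, and the scene view confirms the open end. Next I measure the lateral offset from cap to puller in this one wrist picture.

Run:
```python
from h import *
c=np.load("pics/pre.npy",allow_pickle=True).item(); i=cv2.imread("pics/pre.png"); r=i[...,2].astype(int); g=i[...,1].astype(int)
tp=np.array([.50324283,-.26191086,.13496]); T=R.from_quat(manip.current_tcp_rot()).as_matrix()
Tx=T[:,0];Ty=T[:,1]; tl=lambda P:((P-tp)@Tx*1000,(P-tp)@Ty*1000)
print("tool yaw",np.arctan2(Tx[1],Tx[0]), "z axis",T[:,2])
for t in(70,80,90):
    k=blob(r<t,(284,115)); x,y,w,h=cv2.boundingRect(k)
    P=np.array([onz(c,p,.067,True) for p in k[:,0,:]]); A=np.array([tl(p) for p in P],np.float32)
    (cx,cy),rad=cv2.minEnclosingCircle(A); print(t,(x,y,w,h),"cap tool xy",cx,cy,rad,A.min(0),A.max(0))
for row in (222,232,240): print(row,g[row,225:340].tolist())
print(g[208,240:325].tolist())
```

```text
tool yaw 0.28761007509505826 z axis [-6.68834047e-05 -5.60821653e-05 -9.99999996e-01]
70 (292, 117, 18, 21) cap tool xy 69.20806884765625 12.800538063049316 9.108518600463867 [62.192482   6.9850125] [76.22366  18.628378]
80 (258, 91, 53, 49) cap tool xy 78.01786041259766 1.3211060762405396 18.06597137451172 [ 60.779396 -16.371971] [94.17548 19.29878]
90 (258, 89, 53, 52) cap tool xy 77.9503402709961 1.3320283889770508 18.32851219177246 [ 60.08158  -16.377352] [95.53791  19.305153]
222 [103, 102, 100, 102, 105, 105, 102, 100, 102, 101, 106, 97, 114, 145, 160, 165, 163, 159, 165, 162, 162, 160, 164, 161, 162, 159, 165, 162, 162, 163, 162, 165, 162, 161, 160, 163, 165, 162, 163, 165, 166, 162, 163, 164, 161, 162, 165, 164, 165, 160, 164, 164, 163, 160, 165, 163, 165, 165, 163, 165, 164, 164, 163, 163, 161, 166, 164, 162, 165, 164, 160, 165, 162, 162, 166, 163, 162, 162, 162, 162, 165, 163, 164, 165, 164, 166, 165, 165, 164, 164, 162, 165, 165, 164, 165, 162, 163, 165, 155, 129, 106, 100, 102, 103, 100, 104, 102, 101, 105, 103, 106, 100, 104, 109, 102]
232 [104, 98, 105, 102, 101, 102, 1
[... 773 characters left out ...]
 42, 35, 39, 39, 40, 35, 38, 37, 37, 38, 40, 34, 42, 34, 40, 26, 40, 36, 33, 40, 36, 44, 38, 73, 129, 163, 166, 163, 162, 164, 161, 168, 164, 163, 167, 165, 164, 165, 164, 164, 166, 164, 166, 164, 163, 164, 166, 167, 166, 162, 165, 146, 141, 148, 147, 149, 147, 149, 151, 147, 149, 150, 148, 152, 150, 148, 153, 150]
[87, 101, 117, 125, 126, 126, 124, 124, 119, 132, 156, 165, 164, 162, 166, 164, 166, 169, 169, 167, 162, 137, 101, 83, 88, 83, 88, 90, 83, 85, 87, 86, 88, 86, 83, 88, 84, 87, 84, 89, 88, 86, 91, 84, 88, 85, 89, 88, 86, 92, 88, 87, 87, 86, 84, 86, 88, 91, 86, 83, 102, 136, 161, 166, 166, 166, 163, 166, 167, 168, 169, 166, 148, 117, 115, 120, 122, 124, 126, 126, 115, 96, 89, 86, 84]
```

```bash
cat >> h.py <<'E'
def F(n=6,dt=.01):
    a=[]
    for _ in range(n): a.append(manip.current_force()); manip.sleep(dt)
    return np.mean(a,0)
E
python3 - <<'E'
from h import *
T=R.from_quat(manip.current_tcp_rot()).as_matrix(); tx=np.array([T[0,0],T[1,0],0]); ty=np.array([T[0,1],T[1,1],0])
p0=manip.current_tool_pos()+.0014*ty; p0[2]=.0904
manip.servo_line(p0,vel=.06); manip.sleep(.2)
f0=F(12); print("base",f0,manip.current_tool_pos())
manip.servo_line(p0+.038*tx,vel=.05); manip.sleep(.1)
f0=F(12); print("base",f0)
s=.038; log=[]
while s<.080:
    s+= .0015 if s<.060 else .0004
    manip.servo_line(p0+s*tx,vel=.02); f=F(5)-f0; fx=-f@tx; fy=f@ty
    log.append((round(s*1000,1),round(fx,2),round(fy,2),round(f[2],2)))
    if fx>1.8 or abs(fy)>3 or abs(f[2])>4: break
print(log[::4]); print(log[-6:],manip.current_clock(),F(10)-f0)
E
```

```text
base [-0.04866554  0.0551755  -2.19438033] [ 0.50385885 -0.2632702   0.09067912]
base [ 0.08633503 -0.18935399 -2.29755978]
[(39.5, np.float64(0.02), np.float64(-0.29), np.float64(0.07)), (45.5, np.float64(0.25), np.float64(-0.34), np.float64(-0.06)), (51.5, np.float64(-0.01), np.float64(-0.13), np.float64(0.62)), (57.5, np.float64(0.16), np.float64(-0.23), np.float64(-0.07)), (61.3, np.float64(0.32), np.float64(-0.44), np.float64(0.25)), (62.9, np.float64(-0.07), np.float64(-0.09), np.float64(0.35)), (64.5, np.float64(-0.19), np.float64(0.21), np.float64(-0.03)), (66.1, np.float64(0.26), np.float64(-0.45), np.float64(0.13)), (67.7, np.float64(0.15), np.float64(0.19), np.float64(-0.01)), (69.3, np.float64(-0.31), np.float64(0.1), np.float64(0.05)), (70.9, np.float64(0.27), np.float64(0.02), np.float64(0.23))]
[(69.7, np.float64(0.37), np.float64(-0.22), np.float64(-0.09)), (70.1, np.float64(0.21), np.float64(0.08), np.float64(0.42)), (70.5, np.float64(0.25), np.float64(-0.12), np.float64(0.08)), (70.9, np.float64(0.27), np.float64(0.02), np.float64(0.23)), (71.3, np.float64(0.67), np.float64(-0.46), np.float64(0.67)), (71.7, np.float64(2.65), np.float64(-0.52), np.float64(1.1))] 31.975 [-2.73940873 -0.27165061  1.40182808]
```

Run:
```python
from h import *
manip.sleep(.2); p=manip.current_tool_pos(); z0=.0904; print(p)
for s in (2,3,4,5,6,7,8,10,12,14):
    manip.servo_line([p[0],p[1],z0+s/1000],vel=.008); print(s,manip.current_force().round(1),end=' ')
manip.servo_line([p[0],p[1],z0+.05],vel=.06); manip.sleep(.1)
snap("lift","wrist"); snap("lifts","scene"); print(manip.current_tool_pos(),F(),manip.current_finger_gap(),manip.current_clock())
a=cv2.imread("pics/lift.png")[:,80:480]; c=viewer.get_calibration("scene"); u,v=pix(c,[*p[:2],.1]).astype(int)
s=cv2.resize(cv2.imread("pics/lifts.png")[v-45:v+45,u-60:u+60],(400,300),interpolation=cv2.INTER_CUBIC)
cv2.imwrite("pics/m4.png",np.hstack([a,cv2.copyMakeBorder(s,0,120,0,0,cv2.BORDER_CONSTANT)]))
```

```text
[ 0.57193168 -0.24308519  0.09036495]
2 [-1.7 -1.3 -1.8] 3 [-1.5 -0.1 -3.7] 4 [-0.4 -0.8 -6.8] 5 [  0.5   0.7 -10.5] 6 [  0.   -0.4 -12. ] 7 [-1.6  0.8 -2.7] 8 [-2.2 -0.3 -2.6] 10 [-1.   0.4 -2.4] 12 [ 0.   1.4 -1.6] 14 [ 0.6  0.3 -2.1] [ 0.57168174 -0.2429603   0.13996117] [-0.14571637  0.27543572 -2.52165472] 0.015620184689785873 36.5167
```

View pics/m4.png

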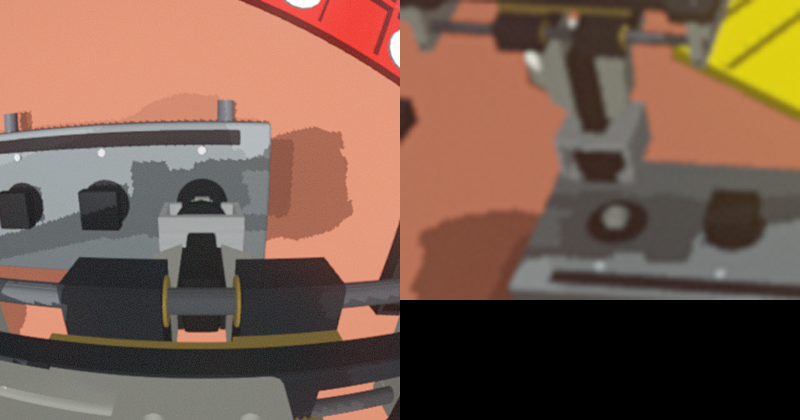

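The bare stem is visible, and the cap's head rides in the puller's open end at about (203,190). I'll carry it level to the wide bay.

Run:
```python
from h import *
ty=-.2846; d=np.array([np.cos(ty),np.sin(ty)]); n=np.array([-d[1],d[0]])
bay=np.array([.5671,.1742])+.0245*n
P=bay+.029*d
manip.servo_line([*P,.14],down(ty),vel=.12); print(manip.current_clock(),manip.current_tool_pos())
manip.servo_line([*P,.012+.0429],vel=.08); manip.sleep(.1); f0=F(8); print("base",f0)
for pz in(.010,.0090,.0080,.0072,.0065):
    manip.servo_line([*P,pz+.0429],vel=.015); f=F(4)-f0; print(pz,f.round(2))
    if f[2]>4: print("stop");break
manip.sleep(.3); snap("set","wrist"); print(manip.current_clock(),manip.current_tool_pos())
```

```text
40.2833 [0.60184726 0.18920852 0.14005242]
base [-0.15974992 -0.23827788 -2.49338983]
0.01 [-0.04  0.39 -0.17]
0.009 [0.38 0.26 0.25]
0.008 [0.46 0.04 0.35]
0.0072 [0.02 0.43 0.45]
0.0065 [0.2  0.03 0.43]
43.4667 [0.60179579 0.18958569 0.04939441]
```

View pics/set.png

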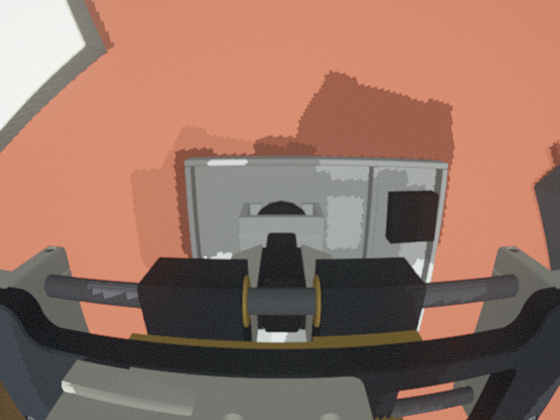

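The cap is in the puller, inside the wide bay (head at about (282,208)). The 0.3–0.4 N drop in load matches the cap's weight now resting on the floor. Next I draw the puller straight back, lower it and release.

Run:
```python
from h import *
ty=-.2846; d=np.array([np.cos(ty),np.sin(ty)]); n=np.array([-d[1],d[0]])
P=np.array([.5671,.1742])+.0245*n+.029*d; f0=F(8)
for s in(.006,.015,.035,.062):
    manip.servo_line([*(P-s*d),.0494],vel=.04); print(s,(F(4)-f0).round(2))
Q=P-.062*d; f0=F(8)
for pz in(.0055,.0048,.0043,.0040,.0037,.0034,.003,.0026):
    manip.servo_line([*Q,pz+.0429],vel=.015); f=F(4)-f0; print(pz,f.round(2))
    if f[2]>2: break
effector.open_jaws(); manip.sleep(.2); print(manip.current_clock())
manip.servo_line([*Q,.17],vel=.12); manip.sleep(.2)
snap("end","wrist"); print(manip.current_clock())
```

```text
0.006 [-0.04  0.21  0.32]
0.015 [ 0.01  0.59 -0.2 ]
0.035 [ 0.27  0.16 -0.09]
0.062 [-0.1   0.03  0.01]
0.0055 [-0.09  0.18 -0.16]
0.0048 [ 0.15 -0.05 -0.08]
0.0043 [ 0.3  -0.15 -0.22]
0.004 [ 0.05  0.56 -0.22]
0.0037 [-1.14  0.19  3.87]
48.7667
50.1917
```

View pics/end.png

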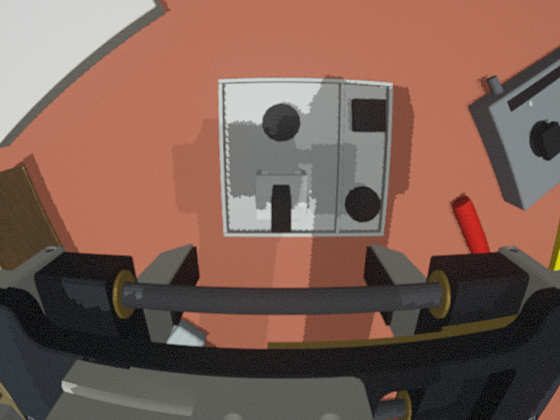

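The cap stands upright at (281,122). The puller stands clear of it at (281,197) in the same bay, and the two pulled caps in the narrow bay look undisturbed. I'm handing in.

```bash
python3 -c "
from bench import manip
print(manip.hand_in())"
```

```text
the job is handed in; nothing more can be done
None
```

I pulled the round cap, set it upright in the wide bay, left the puller standing clear of it in the same bay, and handed the job in at about 50 s of the 67 s allowed; the judge's verdict was not shown.

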